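# Arm the cassette recorder with the two-key chord

## Task

Get the cassette recorder on the stall ready to record: with the fingertips push its open lid fully shut, then press the two square keys together, one fingertip on each, hold both fully down for two seconds, and let them come up again. Do not press the small round key between them, never push one square key down alone, press neither before the lid is shut, and do not pick up or shift the recorder or the things around it.

Things in the scene. Friction and masses are not known exactly. Their poses are not given: they have to be found in the camera images.
- recorder: Flat portable cassette recorder, grey plastic case 220 (x) x 280 (y) x 50 mm high, about 2.5 kg, loose on rubber feet. Origin at the centre of its underside on the table; x points from the key side to the lid's hinge side, y along the key row, z up. The key row is on the side nearest the robot, centred at (-80, -30) mm; the lid covers a low rim at y -110 to +20 mm; a loudspeaker grille and, at (-80, +100) mm, a fixed dial 26 mm wide and 8 mm tall are on the +y half.
- key_left_top (a point): Centre of the top of the left (+y) square key, at (-80, 0, 72) mm in the recorder's frame when up. White plastic, 20 mm (x) by 24 mm (y). The two square keys' centres are 60 mm apart along the recorder's y (36 mm between their inner edges, 84 mm over their outer edges).
- key_right_top (a point): Centre of the top of the right (-y) square key, at (-80, -60, 72) mm in the recorder's frame when up; same size as the left one.
- key_mid_top (a point): Centre of the top of the small round key (16 mm across) midway between the square keys; its top is 10 mm lower than theirs (62 mm above the table), so 4 mm lower than theirs fully pressed.
- key_left (a joint): How far the left square key is pressed, m: 0 up, 0.006 fully down. It springs back; about 1.2 N starts it and 4 N holds it fully down.
- key_right (a joint): How far the right square key is pressed, m: as the left one.
- key_mid (a joint): How far the small round key is pressed, m: 0 up, 0.006 down. To be left alone; 2.5 N pushes it down.
- lid (a joint): Opening angle of the lid, rad: 0 shut (level), starts at 0.4 to 0.8. Stiff hinge: it stays where it is left; about 0.06 N m (1 N at 60 mm from the hinge) moves it. Pale silvery frame with a clear window 40 x 70 mm, 100 mm from hinge to free edge, 130 mm wide (y), 5 mm thick; the free edge is towards the keys, and when shut its top is level at 65 mm above the table with its free edge 45 mm from the line of key centres.
- lid_middle (a point): Point on the lid's upper face, on its centre line, 60 mm from the hinge towards the free edge; moves with the lid.
- lid_hinge (a point): Middle of the lid's hinge line (along the recorder's y), at (65, -45, 60) mm in the recorder's frame.
- tumbler: Steel tumbler, 72 mm across, 95 mm tall, standing beside the recorder. Bystander. Origin at the centre of its underside.
- cassette_case: Clear cassette case with a grey cassette, 70 x 109 x 17 mm, lying flat beside the recorder. Bystander. Origin at the centre of its underside.

How it is judged:
On the way, in this order (a step that is already met when the one before it is completed fails the run):
1. the lid is pushed fully shut (value of joint lid below 0.06 rad), for 0.1 s.
2. both square keys are held down together by the fingers, without a break, for at least 1.7 s (the two seconds asked for, with a margin) (value of joint each of key_left, key_right above 0.0042 m and contact force between the fingers and recorder above 2 N), for 1.7 s.
At the end, for the whole second after the job is handed in: After the two-key hold, the lid is shut (under 0.06 rad), all three keys are up (under 1 mm pressed), the recorder stands flat within 20 mm of where it was, and the tumbler and cassette case are within 20 mm of where they were (value of joint lid below 0.06 rad and value of joint each of key_left, key_right, key_mid below 0.001 m and distance of each of recorder, tumbler, cassette_case from where it was at the start of the episode below 0.02 m and angle between recorder's own z axis and vertical below 0.05 rad and linear speed of recorder below 0.01 m/s); the robot touches nothing.
It fails at once if a square key is pressed (over 3 mm) while the lid is still open (over 0.15 rad) (value of joint lid above 0.15 rad and value of joint any of key_left, key_right above 0.003 m).
It fails at once if one square key is pressed (over 4.2 mm) while the other is up (under 1 mm) ((value of joint key_left above 0.0042 m and value of joint key_right below 0.001 m) or (value of joint key_right above 0.0042 m and value of joint key_left below 0.001 m)).
It fails at once if the round key is pressed (over 3 mm) (value of joint key_mid above 0.003 m).
It fails at once if the recorder is lifted, tipped or shifted (height (world z) of recorder above 0.01 m or angle between recorder's own z axis and vertical above 0.1 rad or distance of recorder from where it was at the start of the episode above 0.03 m).
It fails at once if a bystander is picked up, knocked over or shifted (distance of any of tumbler, cassette_case from where it was at the start of the episode above 0.03 m or angle between tumbler's own z axis and vertical above 0.35 rad).
It also fails if it takes over 45 s, if anything falls off the work surface, if the arm or the gripper's body presses on something with over 40 N, if the wrist force passes 120 N, or if a joint passes its speed limit or range.

## Robot

A 6-joint arm with a two-finger parallel gripper is mounted at the origin on the work surface. World frame = base frame: x ahead of the robot, y to its left, z up, the work surface at z = 0. Lengths are in m, angles in rad, forces in N, time in s.
With the tool pointing down it reaches from about 0.3 to 0.775 m from the base axis. Payload 14.6 kg.
Tool frame: the origin (TCP) lies at the centre of the arm's flange, where the gripper is bolted on; the fingertips stand 199 mm ahead of it and the grasp point (between the pads) lies ctrl.tcp_to_grasp ahead of it (ctrl.tcp_to_grasp is the distance from the TCP to the grasp point, in m); z points along the fingers, y is the line along which they close (so a half turn about z gives the same grasp; the last joint's range is limited). The gripper opens to 94 mm and grips with 3 to 60 N. Pads are 16 mm wide; open, the fingers measure 119 mm over their backs; the gripper's body (75 mm by 177 mm) begins 78 mm behind the grasp point.
Start: joints at [1.062, 0.3, 1.521, -0, 1.321, -0.067], TCP at [0.235, 0.497, 0.405] pointing down, gripper open.
Joint ranges: [-3.03, 3.03], [-0.79, 2.21], [0.23, 2.52], [-1.04, 4.18], [0, 3.07], [-2.55, 2.55]. Speed limits (rad/s): [2.22, 2.22, 2.57, 3.14, 3.14, 3.14].

## Interface

Orientations are given as [roll, pitch, yaw] about the fixed x, y, z axes, in that order (R = Rz(yaw) Ry(pitch) Rx(roll)).
In Python, from station import ctrl gives the robot as it stands. The module is installed in compiled form; this text tells all that it offers.
- The arm moves only by the shell command python3 -m jog 'ROWS' [OPENING] [FORCE]. ROWS is JSON, a list of rows, each a list of 6 numbers: the shift along the tool's x, y, z in cm, then the turn, a rotation vector about the tool's x, y, z in rad. In form: [[tx, ty, tz, ax, ay, az], ...]. A call has 1 to 8 rows; each row is the pose to reach, as a shift and turn from the pose commanded when the call began, along the tool's axes at that moment; what a row does not reach only later rows make up. A row lasts 1/10 s, in which the tool goes at most 50 mm and 8.59 degrees, less where a joint would pass 70% of its speed; a pose out of reach is approached as far as the arm can. A call with a gripper value outside its range is refused whole. OPENING is the opening in per cent of the stroke, from 0 (shut) to 100 (fully open), set as the call begins (- or left out, the last holds). The fingers move at their own pace and stop on an object; FORCE is the grip in N (left out, the last holds). Time passes only in rows, so rows that repeat a pose let the fingers close. It gives the time, the measured TCP pose, the force, the opening and the grip force at its end, in the units of the state.
- ctrl.get_obs(): the state, without advancing time (a new reading comes with each control period).
- ctrl.camera(name): name is "scene" or "top" or "wrist"; returns a dict with "img" (480x640x3 uint8, blue, green, red), "intrinsics" (3x3 intrinsics, pixels), "R" (3x3) and "t" (3): a world point X has camera coordinates R X + t. Camera axes: x right, y down, z forward; pixel columns grow to the right and rows downward; lengths in m; the calibration is good to about 2 mm. A picture is of the moment at which its call begins. There is no depth.
- ctrl.hand_in(): hands the job in; it is judged then, once.
The state is a dict: "time_s": time; "qpos": joint angles; "joint_vel": joint speeds; "tau": joint torques, N m; "ee_pos": TCP position; "eef_rot": TCP orientation; "force": force on the tool from outside, world axes, zero at the start; "moment": the same for the moment, N m; "grip_width": finger opening in m; "grip_force": force on a finger pad.
Only numpy, scipy, OpenCV 4.12 (cv2) and the standard library are available. Lean on these libraries where they do the work, as an engineer would, in place of code of your own. Each camera call takes 0.05 s, during which the arm holds its last target. There are 200 camera calls.

## Working session

There is one attempt and no reset: what is moved stays moved. The work goes in short steps, Python scripts to look and compute and a shell command to move; the robot and the scene stay as the last step left them, time stands still between calls to the robot, and variables do not carry over. Pictures are saved under pics/ and viewed, at most 10 in all, crops included, and the job is handed in when it is done.

```bash
mkdir -p pics
python3 - <<'E'
from station import ctrl
import cv2,numpy as np,pickle
o=ctrl.get_obs();print(o['time_s'],o['ee_pos'],o['eef_rot'],o['grip_width'],ctrl.tcp_to_grasp)
d={}
for n in('scene','top'):
    c=ctrl.camera(n);d[n]=c;cv2.imwrite(f'pics/{n}0.png',c['img']);print(n,c['intrinsics'],c['R'],c['t'])
pickle.dump(d,open('c0.pkl','wb'))
E
```

```text
0.0 [0.23514544 0.49715497 0.40408513] [-3.14043781e+00 -9.67101435e-05  2.69973748e+00] 0.0938329775769455 0.1804
scene [[580.81895118   0.         317.26175819]
 [  0.         580.81895118 240.40146237]
 [  0.           0.           1.        ]] [[-0.71351343  0.70061176 -0.00646051]
 [ 0.37679633  0.37592843 -0.84658274]
 [-0.59069714 -0.60648246 -0.53221793]] [ 0.38897221 -0.18185189  1.51338166]
top [[528.88029781   0.         318.97377726]
 [  0.         528.88029781 236.08389512]
 [  0.           0.           1.        ]] [[-0.02022288 -0.99977643 -0.00617429]
 [-0.98980512  0.02089126 -0.14088781]
 [ 0.1409853   0.00326218 -0.99000631]] [0.08325196 0.61757614 1.18886664]
```

View pics/top0.png

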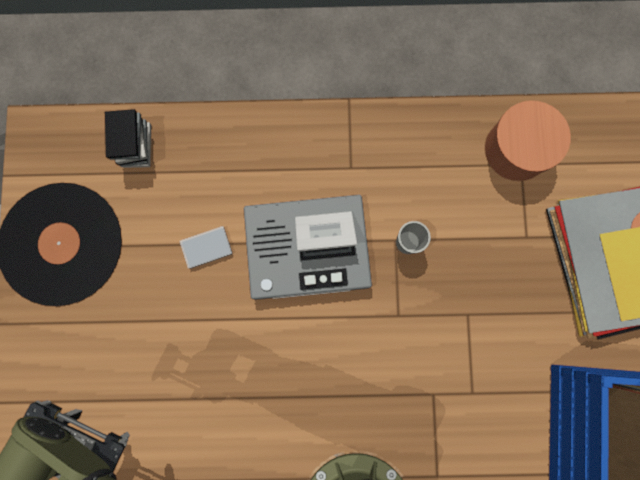

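View pics/scene0.png

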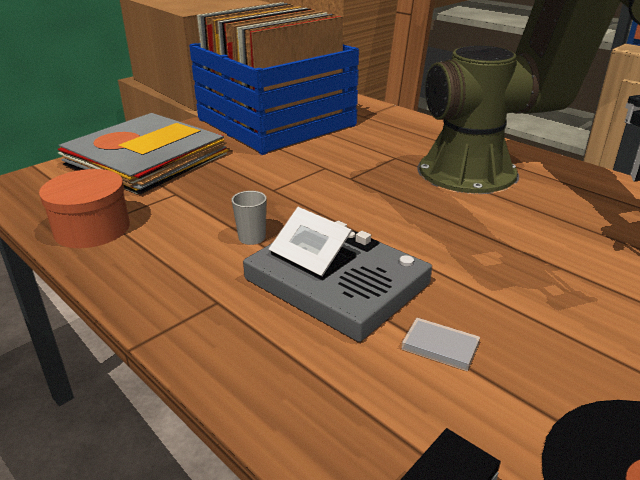

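The top view shows the left key at about (309,281), the right key at (336,278), the round key at (323,279) and the dial at (266,285). The case corners are at (245,206), (361,196), (370,289) and (251,298). In the scene view the open lid's free edge runs from (300,208) to (351,223). I'll fit the recorder pose and the lid angle to these.

```bash
cat > h.py <<'E'
import numpy as np,cv2
from scipy.optimize import least_squares
def proj(c,P):
    q=np.atleast_2d(P)@c['R'].T+c['t']; p=q@c['intrinsics'].T
    return p[:,:2]/p[:,2:]
def world(p,P):
    x,y,a=p[:3];P=np.atleast_2d(P);c,s=np.cos(a),np.sin(a)
    return np.c_[x+c*P[:,0]-s*P[:,1],y+s*P[:,0]+c*P[:,1],P[:,2]]
def lidpt(th,r,y,h=.005): # r from hinge towards free edge
    return [.065-r*np.cos(th)+h*np.sin(th)*1,y,.06+r*np.sin(th)+h*np.cos(th)]
KEYS=[[-.08,0,.072],[-.08,-.06,.072],[-.08,-.03,.062],[-.08,.1,.058]]
E
python3 - <<'E'
from h import *
import pickle
d=pickle.load(open('c0.pkl','rb'));T=d['top'];S=d['scene']
g=T['img'].min(2).astype(int)
obs=[]
for u,v in [(309,281),(336,278),(323,279),(266,285)]:
    w=g[v-9:v+10,u-9:u+10]; m=(w>(150)).astype(np.uint8)
    n,l,st,ce=cv2.connectedComponentsWithStats(m)
    k=min(range(1,n),key=lambda i:np.hypot(*(ce[i]-9))); obs.append(ce[k]+[u-9,v-9]); print(obs[-1],st[k])
obs=np.array(obs)
cor=np.array([(245,206),(361,196),(370,289),(251,298)],float)
CP=[[.11,.14,.05],[.11,-.14,.05],[-.11,-.14,.05],[-.11,.14,.05]]
lidS=np.array([(300,208),(351,223),(320,275),(271,254)],float)
lidT=np.array([(296,217),(353,213),(356,243),(299,248)],float)
def f(p):
    th=p[3]
    LS=[lidpt(th,.1,-.11),lidpt(th,.1,.02),lidpt(th,0,.02),lidpt(th,0,-.11)]
    LT=[lidpt(th,0,.02),lidpt(th,0,-.11),lidpt(th,.1,-.11),lidpt(th,.1,.02)]
    return np.r_[(proj(T,world(p,KEYS))-obs).ravel()*3,(proj(T,world(p,CP))-cor).ravel(),(proj(S,world(p,LS))-lidS).ravel()*.5,(proj(T,world(p,LT))-lidT).ravel()*.5]
r=least_squares(f,[.5,0,0,.6],loss='soft_l1');p=r.x;print(p);print(r.fun.reshape(-1,2).round(1).tolist())
np.save('p.npy',p);print(world(p,KEYS+[lidpt(p[3],.1,-.045),lidpt(p[3],.06,-.045),[.065,-.045,.06]]).round(4))
E
```

```text
[309.55913978 279.40860215] [ 4  3 12 10 93]
[336.05208333 276.77083333] [ 4  3 11 10 96]
[322.83783784 278.40540541] [ 6  5  7  7 37]
[265.79279279 283.97297297] [  3   3  12  11 111]
[0.59674485 0.09948187 0.07223104 0.59112179]
[[-0.2, 0.2], [-0.1, 0.7], [-0.2, 0.3], [0.3, -0.1], [-2.1, -1.3], [0.9, -2.3], [1.9, -1.5], [-1.2, 0.9], [-1.9, -1.0], [-0.8, 3.0], [-0.6, 0.0], [-2.3, -2.7], [-0.4, -0.2], [-0.8, -0.8], [0.3, 0.4], [-0.9, 0.7]]
[[0.517  0.0937 0.072 ]
 [0.5213 0.0339 0.072 ]
 [0.5191 0.0638 0.062 ]
 [0.5097 0.1934 0.058 ]
 [0.5848 0.0535 0.1199]
 [0.6179 0.0559 0.0976]
 [0.6648 0.0593 0.06  ]]
```

The fit is good: recorder yaw is about 0.07 rad and the lid angle about 0.59 rad. I'll write a helper that gives the shift in tool axes, then move above the lid.

```bash
cat >> h.py <<'E'
from scipy.spatial.transform import Rotation as Ro
def goto(lx,ly,tipz): # tips' midpoint to recorder-frame point
    from station import ctrl
    o=ctrl.get_obs();p=np.load('p.npy')
    t=world(p,[[lx,ly,tipz+.199]])[0]
    R=Ro.from_euler('xyz',o['eef_rot']);G=Ro.from_euler('xyz',[np.pi,0,p[2]+np.pi])
    print('t',o['time_s'],'cm',(R.inv().apply(t-o['ee_pos'])*100).round(2),'rv',(R.inv()*G).as_rotvec().round(3),'F',np.round(o['force'],1),'w',o['grip_width'],'tipz',o['ee_pos'][2]-.199)
E
python3 -c "from h import goto;goto(-.015,-.045,.17)"
```

```text
t 0.1 cm [-50.6  -25.14   3.54] rv [-0.001 -0.    -0.514] F [-0.  -0.5  0. ] w 0.09409368629004024 tipz 0.20513204898038612
```

```bash
R='' ; python3 -m jog '[[-50.6,-25.1,3.5,0,0,-0.514],[-50.6,-25.1,3.5,0,0,-0.514],[-50.6,-25.1,3.5,0,0,-0.514],[-50.6,-25.1,3.5,0,0,-0.514],[-50.6,-25.1,3.5,0,0,-0.514],[-50.6,-25.1,3.5,0,0,-0.514],[-50.6,-25.1,3.5,0,0,-0.514],[-50.6,-25.1,3.5,0,0,-0.514]]' 51
python3 -c "from h import goto;goto(-.015,-.045,.17)"
```

```text
time_s: 0.9
ee_pos: [0.4753, 0.1927, 0.3806]
eef_rot: [-3.142, -0.0, -3.069]
force: [0.3, 1.1, 0.3]
grip_width: 0.0475
grip_force: 0.0
t 0.9 cm [ -9.94 -14.67   1.16] rv [-0. -0. -0.] F [0.3 1.1 0.3] w 0.047536500178010456 tipz 0.18156199944607637
```

```bash
python3 -m jog '[[-9.9,-14.7,1.2,0,0,0],[-9.9,-14.7,1.2,0,0,0],[-9.9,-14.7,1.2,0,0,0],[-9.9,-14.7,1.2,0,0,0],[-9.9,-14.7,1.2,0,0,0],[-9.9,-14.7,1.2,0,0,0]]'
python3 - <<'E'
from h import *
goto(-.015,-.045,.10)
from station import ctrl
for n in('scene','wrist'):
    c=ctrl.camera(n);cv2.imwrite(f'pics/{n}1.png',c['img'])
E
```

```text
time_s: 1.5
ee_pos: [0.5838, 0.0549, 0.3682]
eef_rot: [3.141, -0.001, -3.07]
force: [0.2, 0.2, 0.6]
grip_width: 0.048
grip_force: 0.0
t 1.5 cm [-0.12 -0.14  6.92] rv [ 0.    -0.001 -0.001] F [0.2 0.2 0.6] w 0.048003270007535334 tipz 0.16918863748574775
```

View pics/wrist1.png

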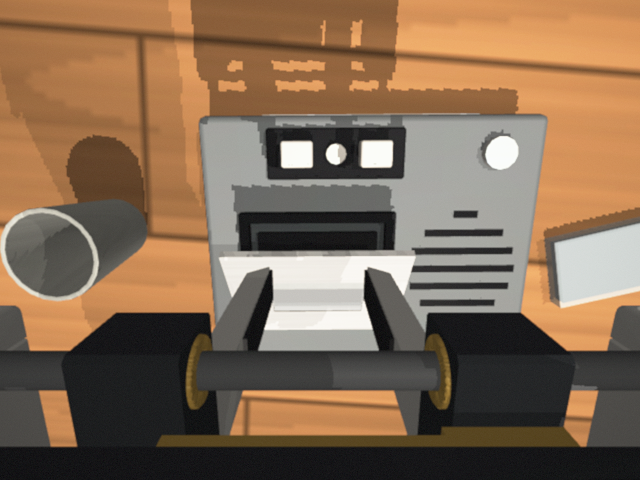

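The wrist view shows the keys at (296,154) and (377,154), the round key at (336,154) and the dial at (501,153). The fingertips are close to the lid's free edge, so I'll move about 15 mm further in before pushing down, and check the pose with this view.

Run:
```python
from h import *
from station import ctrl
import pickle
c=ctrl.camera('wrist');p=np.load('p.npy')
g=c['img'].min(2);obs=[]
for u,v in [(377,154),(296,154),(336,154),(501,153)]:
    m=(g[v-24:v+25,u-24:u+25]>150).astype(np.uint8)
    n,l,st,ce=cv2.connectedComponentsWithStats(m);k=1+np.argmax(st[1:,4]);obs.append(ce[k]+[u-24,v-24])
obs=np.array(obs);pr=proj(c,world(p,KEYS));print(obs.round(1),pr.round(1))
i=[0,1,3];f=lambda q:(proj(c,world(q,KEYS))-obs)[i].ravel()
r=least_squares(f,p[:3]);print(r.x,r.fun.round(1))
goto(0.002,-.045,.115)
```

```text
[[376.  153.9]
 [295.8 153.9]
 [334.8 153.6]
 [505.3 156. ]] [[374.2 158.1]
 [294.  158. ]
 [333.6 157.6]
 [498.8 157.6]]
[0.59399902 0.10097662 0.06292039] [ 1.6  0.5  1.4 -0.3 -3.1 -0.6]
t 1.65 cm [-1.85 -0.27  5.49] rv [0.    0.    0.001] F [ 0.2  1.2 -0.5] w 0.048185700228656064 tipz 0.16991003170416874
```

```bash
python3 -m jog '[[-1.8,-0.3,2,0,0,0],[-1.8,-0.3,5,0,0,0],[-1.8,-0.3,6,0,0,0],[-1.8,-0.3,7,0,0,0],[-1.8,-0.3,8,0,0,0],[-1.8,-0.3,9,0,0,0],[-1.8,-0.3,9.8,0,0,0],[-1.8,-0.3,10.2,0,0,0]]'
python3 -c "from h import goto;goto(0.002,-.045,.065)"
```

```text
time_s: 2.45
ee_pos: [0.6019, 0.0534, 0.2661]
eef_rot: [3.142, -0.001, -3.069]
force: [-0.6, 0.9, 0.7]
grip_width: 0.0481
grip_force: 0.4
t 2.45 cm [-0.02  0.13  0.21] rv [ 0.    -0.001 -0.   ] F [-0.6  0.9  0.7] w 0.048132293338669696 tipz 0.06710684211838497
```

Now press in small steps until contact force is felt.

```bash
python3 -m jog '[[0,0,0.1,0,0,0],[0,0,0.2,0,0,0],[0,0,0.3,0,0,0],[0,0,0.3,0,0,0]]'
```

```text
time_s: 2.85
ee_pos: [0.6021, 0.0534, 0.2644]
eef_rot: [-3.142, 0.001, -3.069]
force: [-2.2, -0.6, 4.1]
grip_width: 0.0476
grip_force: 1.9
```

```bash
python3 -m jog '[[0,0,0.1,0,0,0],[0,0,0.2,0,0,0],[0,0,0.2,0,0,0]]'; python3 -m jog '[[0,0,-2,0,0,0],[0,0,-4,0,0,0],[0,0,-5,0,0,0],[0,0,-5,0,0,0]]'
python3 - <<'E'
from h import *
from station import ctrl
for n in('scene','wrist'):
    c=ctrl.camera(n);cv2.imwrite(f'pics/{n}2.png',c['img'])
p=np.load('p.npy');p[0]-=.0015;p[1]+=.0005;np.save('p.npy',p)
goto(-.08,-.03,.09)
E
python3 -c "
import cv2,numpy as np
a=cv2.imread('pics/scene2.png')[180:360,220:480];b=cv2.imread('pics/wrist2.png')
cv2.imwrite('pics/m2.png',np.vstack([cv2.resize(a,(433,300)),cv2.resize(b,(433,300))]))"
```

```text
time_s: 3.15
ee_pos: [0.6021, 0.0534, 0.264]
eef_rot: [-3.141, 0.001, -3.069]
force: [-10.3, -1.0, 20.9]
grip_width: 0.048
grip_force: 10.2
time_s: 3.55
ee_pos: [0.6021, 0.0534, 0.3131]
eef_rot: [-3.141, 0.003, -3.069]
force: [-0.1, -0.2, -0.3]
grip_width: 0.048
grip_force: 0.0
t 3.65 cm [8.32 1.69 2.21] rv [ 0.    -0.001 -0.   ] F [ 0.1 -0.3  0.1] w 0.04796701033156589 tipz 0.11203659863392407
```

View pics/m2.png

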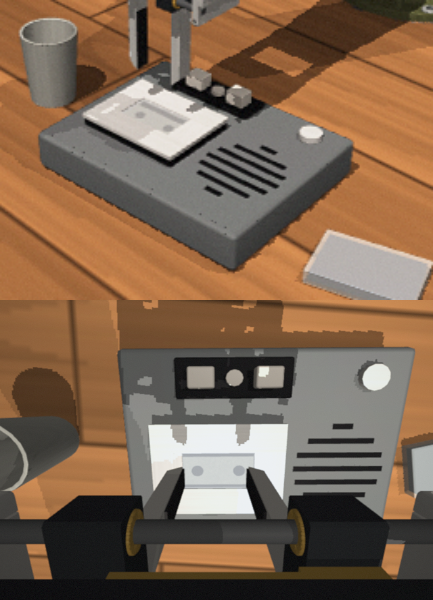

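The lid is shut and level: 21 N at the stop with the tips at 65 mm. Keys, tumbler and case look undisturbed. Moving over the keys.

```bash
python3 -m jog '[[4,0.8,0,0,0,0],[8.3,1.7,0,0,0,0],[8.3,1.7,1.2,0,0,0],[8.3,1.7,2.2,0,0,0],[8.3,1.7,2.2,0,0,0]]'
python3 - <<'E'
from h import *
from station import ctrl
goto(-.08,-.03,.072)
a=ctrl.camera('scene')['img'][190:310,260:460];b=ctrl.camera('wrist')['img']
cv2.imwrite('pics/m3.png',np.vstack([cv2.resize(a,(400,240),interpolation=2),cv2.resize(b,(400,300))]))
E
```

```text
time_s: 4.15
ee_pos: [0.5184, 0.0643, 0.288]
eef_rot: [-3.142, -0.002, -3.069]
force: [-0.5, -0.1, 0.4]
grip_width: 0.0478
grip_force: 0.0
t 4.15 cm [0.08 0.01 1.7 ] rv [-0.    -0.002 -0.   ] F [-0.5 -0.1  0.4] w 0.04784153684448717 tipz 0.08895369396970537
```

View pics/m3.png

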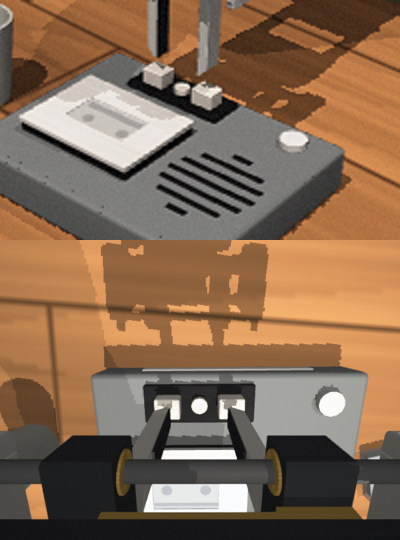

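Both tips stand over the square keys: tips at (168,407) and (232,407), keys at (167,405) and (232,405). Now pressing down gently.

```bash
python3 -m jog '[[0,0,0.8,0,0,0],[0,0,1.4,0,0,0],[0,0,1.8,0,0,0],[0,0,2.1,0,0,0],[0,0,2.4,0,0,0],[0,0,2.4,0,0,0]]'
```

```text
time_s: 4.85
ee_pos: [0.518, 0.0643, 0.2658]
eef_rot: [-3.141, -0.0, -3.069]
force: [-3.5, -0.3, 7.9]
grip_width: 0.0478
grip_force: 3.6
```

```bash
python3 -m jog '[[0,0,0.1,0,0,0],[0,0,0.2,0,0,0],[0,0,0.2,0,0,0]]'
python3 - <<'E'
from h import *
from station import ctrl
print(np.round(ctrl.get_obs()['moment'],2))
a=ctrl.camera('scene')['img'][190:310,260:460]
cv2.imwrite('pics/m4.png',cv2.resize(a,(800,480),interpolation=2))
E
```

```text
time_s: 5.15
ee_pos: [0.518, 0.0644, 0.2652]
eef_rot: [-3.141, 0.0, -3.069]
force: [-9.6, -1.3, 20.3]
grip_width: 0.0479
grip_force: 10.2
[-0.25  2.01  0.02]
```

View pics/m4.png

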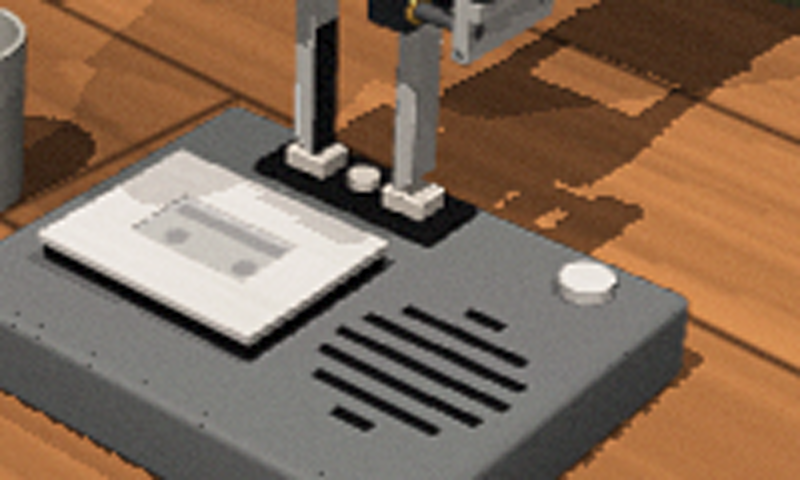

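Both keys are fully down, one finger on each, with 20 N at the stops. The lid is shut and the round key untouched. Hold for two seconds, then lift straight up.

```bash
for i in 1 2 3; do python3 -m jog '[[0,0,0,0,0,0],[0,0,0,0,0,0],[0,0,0,0,0,0],[0,0,0,0,0,0],[0,0,0,0,0,0],[0,0,0,0,0,0],[0,0,0,0,0,0],[0,0,0,0,0,0]]' | grep -E 'time|force'; done
python3 -m jog '[[0,0,-1,0,0,0],[0,0,-3,0,0,0],[0,0,-6,0,0,0],[0,0,-10,0,0,0],[0,0,-10,0,0,0],[0,0,-10,0,0,0]]'
python3 - <<'E'
from h import *
from station import ctrl
a=ctrl.camera('scene')['img'][190:310,220:480]
cv2.imwrite('pics/m5.png',cv2.resize(a,(780,360),interpolation=2))
E
```

```text
time_s: 6.0
force: [-9.1, -1.2, 20.4]
grip_force: 10.3
time_s: 6.8
force: [-9.3, -1.3, 20.8]
grip_force: 10.3
time_s: 7.6
force: [-9.9, -1.7, 21.1]
grip_force: 10.3
time_s: 8.2
ee_pos: [0.5179, 0.0644, 0.3641]
eef_rot: [-3.142, 0.001, -3.069]
force: [1.1, -0.2, 0.0]
grip_width: 0.0476
grip_force: 0.0
```

View pics/m5.png

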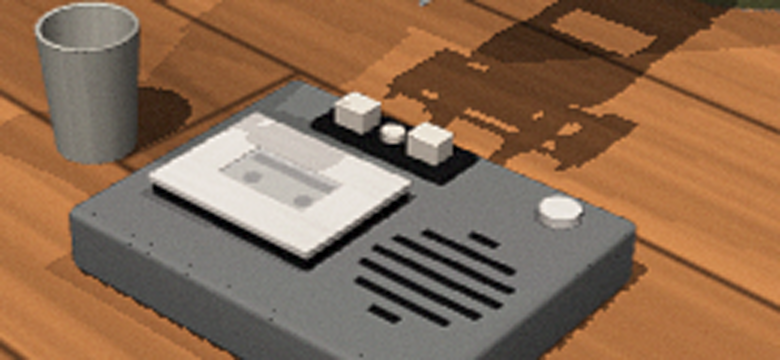

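The lid is shut, all the keys are up, nothing has shifted and the arm is clear. Handing in.

```bash
python3 -c "
from station import ctrl
print(ctrl.hand_in())"
```

```text
the job is handed in; nothing more can be done
None
```

I pushed the lid shut, held both square keys fully down together for just over two seconds, let them come back up, and handed the job in; the last picture showed all keys up and nothing visibly shifted (hand-in returned no verdict).

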